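# Unlock and open the piston gauge's dust shutter with the pin tool, then load the piston

## Robot

A 6-joint arm with a two-finger parallel gripper is mounted at the origin on the work surface. World frame = base frame: x ahead of the robot, y to its left, z up, the work surface at z = 0. Lengths are in m, angles in degrees, forces in N, time in s.
With the tool pointing down it reaches from about 0.35 to 0.875 m from the base axis. Payload 4.2 kg.
Tool frame: the origin (TCP) lies at the very end of the fingers, on their centre line; the grasp point (between the pads) lies 19 mm behind it; z points along the fingers, y is the line along which they close (so a half turn about z gives the same grasp; the last joint's range is limited). The gripper opens to 87 mm and grips with 3 to 60 N. Pads are 19 mm wide; open, the fingers measure 117 mm over their backs; the gripper's body (75 mm by 190 mm) begins 51 mm behind the grasp point.
Start: joints at [82.426, 22.042, 0.453, 0, -68.411, -14.817], TCP at [0.238, 0.578, 0.223] pointing down, gripper open.
Joint ranges: [-179.83, 179.83], [-69.29, 118.12], [-61.27, 80.66], [-181.25, 117.63], [-171.15, -9.14], [-177.46, 177.46]. Speed limits (degrees/s): [159.86, 159.86, 180, 180, 180, 180].

## Interface

Orientations are given as a 3x3 rotation matrix whose columns are the frame's x, y, z axes.
In Python, from station import sense, cams, r gives the robot as it stands. The module is installed in compiled form; this text tells all that it offers.
- The arm moves only by the tool step_arm, never from a script. Its argument "targets" is text: rows parted by semicolons, each of 4 numbers parted by spaces: the shift along the tool's x, y, z in cm, then the turn about the tool's z in degrees. In form: x y z turn; .... A call has 1 to 12 rows; each row shifts and turns the commanded pose from where the row before left it, along the tool's axes as they then stand; what a row does not reach is not made up. A row lasts 1/12 s, in which the tool goes at most 41.7 mm and 7.16 degrees, less where a joint would pass 70% of its speed; a pose out of reach is approached as far as the arm can. A call with a gripper value outside its range is refused whole. "claw" is the finger opening in cm, from 0 to 8.7, set as the call begins (left out, the last holds). The fingers move at their own pace and stop on an object; the grip force is fixed at half the most. Time passes only in rows, so rows that do not move let the fingers close. It gives the time, the measured TCP pose, the force, the opening and the grip force at its end, in the units of the state.
- sense(): the state, without advancing time (a new reading comes with each control period).
- cams.capture(name): name is "scene" or "top" or "wrist"; returns a dict with "frame" (384x512x3 uint8, blue, green, red), "vertical_fov" (degrees; the focal length in pixels is half the picture's height over the tangent of half this angle, whatever the lens; pixels are square), "cx", "cy" (the principal point, pixels), "eye" and "rotation" of the camera in the world; the wrist camera has in their place "tool_from_camera" (4x4, takes a point from camera to tool coordinates, whose origin is the TCP and whose axes are the flange's). Camera axes: x right, y down, z forward; pixel columns grow to the right and rows downward; lengths in m; the calibration is good to about 2 mm. The wrist camera is an equidistant fisheye: a pixel r from the principal point sees the ray r / f radians off the axis. A picture is of the moment at which its call begins: read the wrist's pose just before it. There is no depth.
- r.finish_job(): hands the job in; it is judged then, once.
The state is a dict: "time_s": time; "joints": joint angles; "joint_velocities": joint speeds; "effort": joint torques, N m; "tcp_pos": TCP position; "ee_rot": TCP orientation; "wrist_force": force on the tool from outside, world axes, zero at the start; "moment": the same for the moment, N m; "gripper_width": opening from 0.0 (shut) to 1.0 (fully open); "gripper_force": force on a finger pad.
Only numpy, scipy, OpenCV 4.12 (cv2) and the standard library are available. Lean on these libraries where they do the work, as an engineer would, in place of code of your own. Each camera call takes 0.05 s, during which the arm holds its last target. There are 200 camera calls.

## Task

Take the pin tool from its stand, hold the recessed release button in the gauge's shutter down with its pin and, keeping it held down, push the shutter along its rails until it is fully open. Put the pin tool back upright in its stand with the collar resting on the block. Then stand the small open-topped piston, crown down as it is, centred on the round pad that the shutter covered, so that it holds the sensing plunger down; let go of it and leave everything else on the bench where it is.

Things in the scene. Friction and masses are not known exactly. Their poses are not given: they have to be found in the camera images.
- tool_grip (a point): middle of the pin tool's handle. The tool stands upright in its stand, pin down: wooden handle 18 x 18 mm square (sides along this point's x and y) and 80 mm tall, this point half-way up it; below the handle a round steel collar 26 mm across and 6 mm thick, below that a plain steel pin 6 mm across and 40 mm long. z points up the handle. Weighs about 90 g
- tool_tip (a point): the tip of the pin tool's pin, on its axis, 86 mm below the middle of the handle
- stand_mouth (a point): centre of the hole's mouth in the top of the tool stand, a fixed wooden block 60 x 60 mm and 46 mm tall with one upright through hole of 12 mm with a 2 mm chamfer. With the tool in it the collar rests on the block's top face and the pin hangs in the hole, its tip 40 mm below this point
- nest (a point): centre of the round 60 mm pad in the gauge's floor (34 mm above the bench) at the plunger, hidden under the shutter at the start. The gauge is a fixed grey block 120 (x) x 240 (y) x 34 mm, its centre 57 mm along this point's +y from here; this point's axes are the gauge's: the shutter opens along +y, from the covered end towards the bare end. Two steel rails along y, 12 mm wide and 12 mm tall, stand at the gauge's long edges (94 mm clear between them)
- shutter (a joint): travel of the aluminium dust shutter in m: 0 closed (covers the nest), 0.085 fully open, at its stop. A plate 92 x 100 mm, its top 12 mm above the gauge floor, between the rails; it moves with about 1.5 N of friction and stays where it is left. On it stands a black boss 34 x 34 x 14 mm with the recessed release in its middle. Locked unless the release is held down; if it is let up on the way it catches on one of the teeth met every 27 mm
- recess_mouth (a point): centre of the mouth of the recess, in the top face of the boss (54 mm above the bench): a round upright hole of 14 mm with a 1.5 mm chamfer. It moves with the shutter; its walls can be pushed by a pin in it. With the shutter closed it is 32 mm along the gauge's +y from the nest
- release_top (a point): centre of the top face of the round steel release button (12.4 mm) at the bottom of the recess, 6 mm below the recess mouth when up; moves down as it is pressed and along with the shutter
- release (a joint): how far the release button is pressed, m: 0 up, 0.006 fully down; the shutter is free from 0.0035 on. A spring lifts it: about 1.8 N at 0, 4.5 N fully down
- plunger (a joint): how far the sensing plunger is pressed, m: 0 up, it then stands 4 mm above the nest's pad; 0.004 is flush with the pad; a light spring (under 1 N). Steel, 10 mm across, at the nest's centre
- piston_center (a point): centre, half-way up, of the small piston: a plain aluminium cup 54 mm across and 56 mm tall standing crown (closed end) down, open skirt up, 4 mm wall. z points up, towards the open end. Weighs about 220 g; best gripped across the outside in its upper half, so that the fingertips stay clear of the gauge's rails and shutter
- big_piston: the large piston (72 mm wide, 58 tall, solid crown up), a bystander; origin at the centre of its underside
- wrist_pin: a short steel tube, 20 mm across and 50 tall, standing on end, a bystander; origin at the centre of its underside
- mug: white mug, 84 mm wide, 95 tall, handle to its +y, a bystander; origin at the centre of its underside
- jar: clear jar with a white cap, 80 mm wide, 95 tall, a bystander; origin at the centre of its underside
- spray_can: black spray can, 66 mm wide, 176 tall, a bystander; origin at the centre of its underside
- brush: brush lying on the bench along its x, a bystander; origin under its middle
- screwdriver: screwdriver lying on the bench along its x, a bystander (not the pin tool); origin under its middle
Things that resemble listed ones, but are neither listed nor needed, are in the scene too. Leave any green, red or turquoise look-alike of the part that bears piston_center alone.

How it is judged (in metres and radians):
On the way, in this order (a step that is already met when the one before it is completed fails the run):
1. the shutter is on its way (10 to 80 mm open) with the pin's tip in the recess holding the release down (value of joint shutter between 0.01 and 0.08 m and value of joint release above 0.0035 m and distance between tool_tip and release_top below 0.009 m), for 0.1 s.
2. the shutter is fully open (over 80 mm) (value of joint shutter above 0.08 m), for 0.1 s.
3. the pin tool stands upright in its stand again, collar down (horizontal distance between tool_tip and stand_mouth below 0.005 m and z of tool_tip in the frame of stand_mouth below -0.034 m and angle between tool_grip's own z axis and vertical below 0.12 rad), for 0.2 s.
At the end, for the whole second after the job is handed in: Shutter over 80 mm open; pin tool upright (0.12 rad) in its stand, tip within 5 mm of the hole axis and over 34 mm below its mouth; piston crown down on the pad, upright within 0.07 rad, centred within 10 mm, its centre 24 to 31 mm above the pad; plunger pressed over 3 mm (all of step 3 and value of joint shutter above 0.08 m and value of joint plunger above 0.003 m and horizontal distance between piston_center and nest below 0.01 m and angle between piston_center's own z axis and vertical below 0.07 rad and z of piston_center in the frame of nest between 0.024 and 0.031 m); the robot touches nothing.
It fails at once if a bystander (large piston, steel tube, mug, jar, spray can, brush or screwdriver) is moved more than 30 mm (distance of any of big_piston, wrist_pin, mug, jar, spray_can, brush, screwdriver from where it was at the start of the episode above 0.03 m).
It also fails if it takes over 67 s, if anything falls off the work surface, if the arm or the gripper's body presses on something with over 40 N, if the wrist force passes 120 N, or if a joint passes its speed limit or range.

## Working session

There is one attempt and no reset: what is moved stays moved. The work goes in short steps, Python scripts to look and compute and a tool call to move; the robot and the scene stay as the last step left them, time stands still between calls to the robot, and variables do not carry over. Pictures are saved under pics/ and viewed, at most 10 in all, crops included, and the job is handed in when it is done.

Besides the shell and the picture viewer there is one more tool, called after "Emit:" as name(argument=value, ...), one argument or row to a line, values as JSON. step_arm: Moves the arm, as the interface text tells. Its arguments: {"type":"object","properties":{"targets":{"type":"string"},"claw":{"type":"number"}},"required":["targets"]}

```bash
mkdir -p pics; cat > h.py <<'E'
import numpy as np, cv2
from station import sense, cams, r
def cap(n):
    s=sense(); c=cams.capture(n); c['s']=s; c['name']=n
    c['f']=c['frame'].shape[0]/2/np.tan(np.radians(c['vertical_fov']/2))
    if n=='wrist':
        T=np.array(c['tool_from_camera']); R=np.array(s['ee_rot'])
        c['eye']=np.array(s['tcp_pos'])+R@T[:3,3]; c['rotation']=R@T[:3,:3]
    return c
def ray(c,u,v):
    x=(u-c['cx']);y=(v-c['cy'])
    if c['name']=='wrist':
        q=np.hypot(x,y)+1e-12;t=q/c['f'];d=np.array([x/q*np.sin(t),y/q*np.sin(t),np.cos(t)])
    else: d=np.array([x/c['f'],y/c['f'],1.]);d/=np.linalg.norm(d)
    return np.array(c['eye']),np.array(c['rotation'])@d
def onz(c,u,v,z):
    e,d=ray(c,u,v); return e+d*(z-e[2])/d[2]
def proj(c,p):
    q=np.array(c['rotation']).T@(np.array(p)-np.array(c['eye']))
    if c['name']=='wrist':
        t=np.arctan2(np.hypot(q[0],q[1]),q[2]);h=np.hypot(q[0],q[1]);return c['cx']+c['f']*t*q[0]/h,c['cy']+c['f']*t*q[1]/h
    return c['cx']+c['f']*q[0]/q[2],c['cy']+c['f']*q[1]/q[2]
E
python3 - <<'E'
from h import *
for n in ['scene','top','wrist']:
    c=cap(n); cv2.imwrite(f'pics/{n}0.png',c['frame']); print(n,c['eye'],np.round(c['rotation'],3).tolist(),c['f'],c['cx'],c['cy'])
print(sense())
a=cv2.imread('pics/scene0.png');b=cv2.imread('pics/top0.png')
cv2.imwrite('pics/t1.png',cv2.resize(b,(800,600),interpolation=cv2.INTER_CUBIC));cv2.imwrite('pics/s1.png',cv2.resize(a,(800,600),interpolation=cv2.INTER_CUBIC))
E
```

```text
scene [1.10462923 0.76902813 1.01739746] [[-0.81, 0.419, -0.41], [0.586, 0.562, -0.583], [-0.014, -0.713, -0.701]] 437.4462645927034 255.20363335178885 191.4575383872879
top [ 0.40103206 -0.01471504  1.12875019] [[0.024, -0.989, 0.143], [-1.0, -0.022, 0.012], [-0.008, -0.143, -0.99]] 363.0353194878387 259.24965362099186 191.5059167024988
wrist [0.30266579 0.55156442 0.38393557] [[-0.381, -0.894, -0.235], [-0.925, 0.369, 0.094], [0.003, 0.253, -0.967]] 297.3186396354542 259.45665314556317 190.40984314031374
{'time_s': 0.15, 'joints': array([ 8.24273560e+01,  2.20800523e+01,  3.99786938e-01, -1.96822042e-02,
       -6.84121861e+01, -1.48172808e+01]), 'joint_velocities': array([-0.02549705, -0.20101116,  0.23890798,  0.00451496,  0.08757395,
        0.00051141]), 'effort': array([-1.43219833e-03, -3.91050482e+01,  1.87585598e+01,  4.22232538e+00,
        1.23981445e-02, -1.39451636e-04]), 'tcp_pos': array([0.23787911, 0.57748191, 0.2217332 ]), 'ee_rot': array([[ 9.24564808e-01, -3.81024456e-01, -5.29277230e-04],
       [-3.81024809e-01, -9.24563502e-01, -1.55739340e-03],
       [ 1.04054563e-04,  1.64157888e-03, -9.99998647e-01]]), 'wrist_force': array([ 0.6069214 , -0.66186618, -0.10494803]), 'moment': array([-0.07579489, -0.01069248, -0.07208211]), 'gripper_force': 0.0, 'gripper_width': 0.9984277816402036}
```

View pics/t1.png

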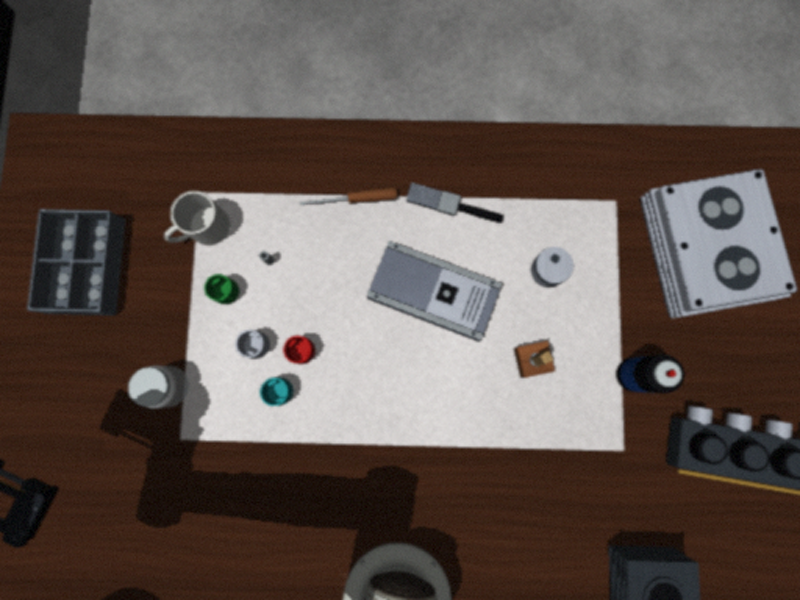

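View pics/s1.png

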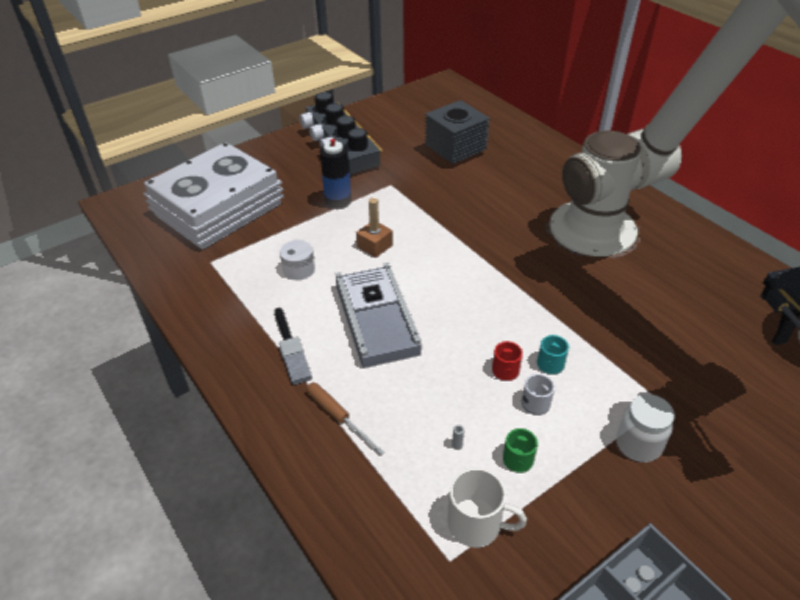

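The silver cup at (253,343) px of the enlarged top view fits the plain aluminium piston. The red (300,349), green (221,289) and turquoise (276,391) cups are look-alikes. The gauge is at about (435,290) with its bare end to the left, and the tool in its stand is at about (537,357).

```bash
python3 - <<'E'
from h import *
t=cap('top');s=cap('scene');k=512/800
for n,u,v,z in [('boss',447,293,.054),('c1',395,243,.046),('c2',503,283,.046),('c3',478,338,.046),('c4',370,297,.046),('pist',253,343,.056),('stand',535,358,.046),('mug',192,215,.09),('jar',150,387,.09),('big',553,265,.058),('wp',267,257,.05),('spray',666,373,.17),('red',300,349,.056),('teal',276,391,.056),('green',221,289,.056)]:
    print(n,np.round(onz(t,u*k,v*k,z),3))
for n,u,v,z in [('boss',374,293,.054),('handletop',374,202,.132),('pist',539,387,.056)]: print('s',n,np.round(onz(s,u*k,v*k,z),3))
def crop(f,u,v,h,o): 
    u,v=int(u*k),int(v*k); return cv2.resize(f[v-h*3//4:v+h*3//4,u-h:u+h],o,interpolation=cv2.INTER_CUBIC)
a=crop(t['frame'],440,290,48,(400,300));b=crop(t['frame'],537,357,20,(400,300));c=crop(t['frame'],265,350,40,(400,300));d=crop(s['frame'],539,375,40,(400,300))
cv2.imwrite('pics/m1.png',np.vstack([np.hstack([a,b]),np.hstack([c,d])]))
E
```

```text
boss [ 0.57  -0.082  0.054]
c1 [0.668 0.02  0.046]
c2 [ 0.593 -0.191  0.046]
c3 [ 0.486 -0.143  0.046]
c4 [0.56  0.066 0.046]
pist [0.466 0.284 0.056]
stand [ 0.45  -0.251  0.046]
mug [0.703 0.405 0.09 ]
jar [0.379 0.457 0.09 ]
big [ 0.628 -0.285  0.058]
wp [0.634 0.269 0.05 ]
spray [ 0.425 -0.442  0.17 ]
red [0.456 0.194 0.056]
teal [0.377 0.235 0.056]
green [0.568 0.352 0.056]
s boss [ 0.571 -0.077  0.054]
s handletop [ 0.455 -0.242  0.132]
s pist [0.474 0.297 0.056]
```

View pics/m1.png

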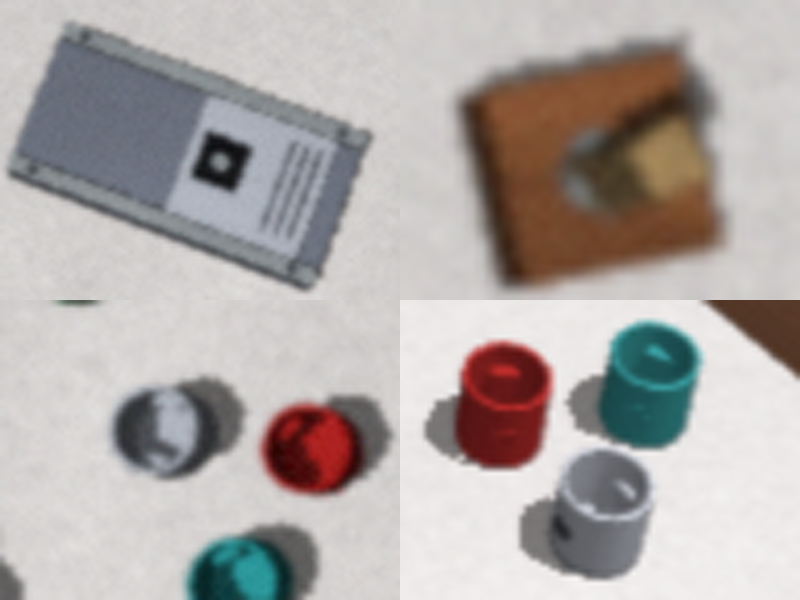

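The bottom crops confirm that the silver cup at top-view (253,343) is the plain aluminium piston. The gauge's +y direction is about (0.334, 0.943), and the stand is at about (0.45, -0.25) with a yaw of about 14°. I'll move towards the tool.

Emit:
step_arm(
  targets="0 0 0 6.7;0 0 0 6.7;0 0 0 6.7;0 0 0 6.7;0 0 0 6.7;0 0 0 6.7;0 0 0 6.7;0 0 0 6.7",
  claw=8.7,
)

```text
time_s: 0.92
tcp_pos: [0.238, 0.5778, 0.2224]
ee_rot: [[0.236, -0.972, -0.0], [-0.972, -0.236, -0.0], [0.0, 0.0, -1.0]]
wrist_force: [0.2, 0.9, 0.2]
gripper_width: 1.0
gripper_force: 0.0
```

Emit:
step_arm(
  targets="3.9 0 0 0;3.9 0 0 0;3.9 0 0 0;3.9 0 0 0;3.9 0 0 0;3.9 0 0 0;3.9 0 0 0;3.9 0 0 0;3.9 0 0 0;3.9 0 0 0",
)

```text
time_s: 1.75
tcp_pos: [0.3323, 0.1976, 0.2227]
ee_rot: [[0.243, -0.97, 0.0], [-0.97, -0.243, 0.001], [-0.0, -0.001, -1.0]]
wrist_force: [2.3, 1.0, -0.1]
gripper_width: 1.0
gripper_force: 0.0
```

Emit:
step_arm(
  targets="3.9 0 0 0;3.9 0 0 0;3.9 0 0 0;3.9 0 0 0;3.9 0 0 0;3.9 0 0 0;3.9 0 0 0;3.9 0 0 0;3.9 0 0 0;3.9 0 0 0;0 0 0 0;0 0 0 0",
)

```text
time_s: 2.75
tcp_pos: [0.4266, -0.1807, 0.2219]
ee_rot: [[0.237, -0.971, -0.001], [-0.971, -0.237, 0.0], [-0.001, 0.001, -1.0]]
wrist_force: [-0.8, 0.0, -0.6]
gripper_width: 1.001
gripper_force: 0.0
```

```bash
cat > vw.py <<'E'
import sys;from h import *
c=cap('wrist');s=c['s'];print(s['time_s'],np.round(s['tcp_pos'],4),np.round(s['ee_rot'],3).tolist(),np.round(s['joints'],1))
np.save('pics/'+sys.argv[1]+'.npy',c,allow_pickle=True)
cv2.imwrite('pics/'+sys.argv[1]+'.png',cv2.resize(c['frame'],(800,600),interpolation=cv2.INTER_CUBIC))
E
python3 vw.py w1
```

```text
2.75 [ 0.4266 -0.1807  0.2219] [[0.237, -0.971, -0.001], [-0.971, -0.237, 0.0], [-0.001, 0.001, -1.0]] [ -2.8   6.2 -21.2  -0.  -62.7  16.5]
```

View pics/w1.png

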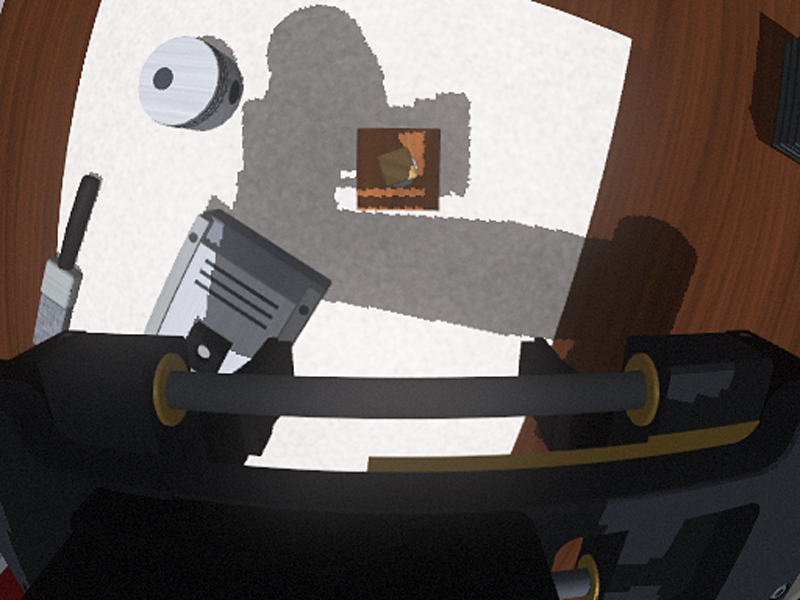

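The wrist view shows the stand block at about (398,169), aligned with the tool. The handle at about (397,166) is in shadow and looks twisted relative to the block. I'll brighten and enlarge a crop of it.

```bash
python3 - <<'E'
from h import *
c=np.load('pics/w1.npy',allow_pickle=True).item();k=.64
f=c['frame'];u,v=398*k,169*k
im=f[int(v)-36:int(v)+36,int(u)-48:int(u)+48];print(int(u)-48,int(v)-36)
im=np.clip(255*(im/255.)**.5,0,255).astype(np.uint8)
cv2.imwrite('pics/h1.png',cv2.resize(im,(768,576),interpolation=cv2.INTER_CUBIC))
P=[(357,128),(440,128),(440,210),(357,210)]
q=np.array([onz(c,a*k,b*k,.046) for a,b in P]);print(np.round(q,4).tolist(),q.mean(0),np.linalg.norm(np.roll(q,1,0)-q,axis=1))
print(onz(c,205*k,352*k,.048))
E
```

```text
206 72
[[0.4862, -0.2758, 0.046], [0.4282, -0.2897, 0.046], [0.4136, -0.2315, 0.046], [0.4723, -0.2173, 0.046]] [ 0.45007715 -0.25357501  0.046     ] [0.06009117 0.05961948 0.06000626 0.06038474]
[ 0.57285648 -0.07740386  0.048     ]
```

View pics/h1.png

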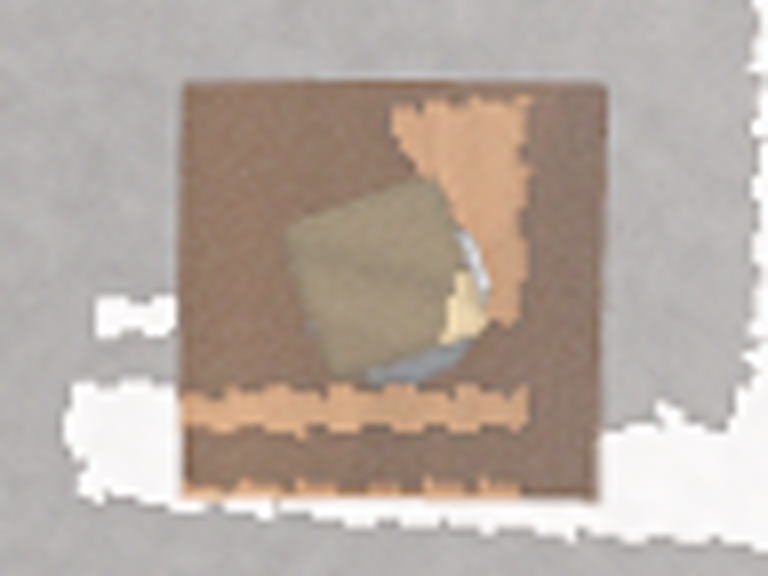

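```bash
python3 - <<'E'
from h import *
c=np.load('pics/w1.npy',allow_pickle=True).item()
P=[(285,225),(430,178),(487,320),(333,375)]
q=np.array([onz(c,206+a/8,72+b/8,.132) for a,b in P]);e=np.roll(q,-1,0)-q
print(np.round(q,4).tolist(),q.mean(0),np.linalg.norm(e,axis=1),np.degrees(np.arctan2(e[:,1],e[:,0]))%90)
R=c['s']['ee_rot'];print(R.T@(q.mean(0)-c['s']['tcp_pos']))
print(R.T@(np.array([.4501,-.2536,.092])-c['s']['tcp_pos']))
E
```

```text
[[0.461, -0.2559, 0.132], [0.4474, -0.2643, 0.132], [0.4381, -0.2511, 0.132], [0.4524, -0.2416, 0.132]] [ 0.44972613 -0.2531951   0.132     ] [0.01595153 0.01621503 0.01718551 0.01673497] [31.68912635 35.38797637 33.53233118 31.07620859]
[ 0.07592072 -0.00539283  0.08989879]
[ 0.07642528 -0.00570959  0.12989815]
```

Emit:
step_arm(
  targets="2.5 -0.2 0 0;2.6 -0.2 0 0;2.5 -0.15 0 0;0 0 0 -6.4;0 0 0 -6.4;0 0 0 -6.5;0 0 2.5 0;0 0 2.5 0;0 0 2.5 0;0 0 0 0;0 0 0 0",
)

```text
time_s: 3.72
tcp_pos: [0.4502, -0.25, 0.1473]
ee_rot: [[0.551, -0.834, -0.002], [-0.834, -0.551, 0.0], [-0.002, 0.002, -1.0]]
wrist_force: [0.4, -0.4, 1.2]
gripper_width: 0.999
gripper_force: 0.0
```

```bash
python3 - <<'E'
from h import *
c=cap('wrist');np.save('pics/w2.npy',c,allow_pickle=True);s=c['s'];R=s['ee_rot']
print(s['tcp_pos'],np.degrees(np.arctan2(R[1,1],R[0,1])),R.T@(np.array([.4499,-.2534,.092])-s['tcp_pos']))
im=np.clip(255*(c['frame']/255.)**.6,0,255).astype(np.uint8)
cv2.imwrite('pics/w2.png',cv2.resize(im,(800,600),interpolation=cv2.INTER_CUBIC)); print(np.array(proj(c,[.45,-.2534,.132]))/.64)
E
```

```text
[ 0.45022607 -0.2500284   0.14726121] -146.54068684776743 [0.00271695 0.00202104 0.05526128]
[412.12337878 345.33810652]
```

View pics/w2.png

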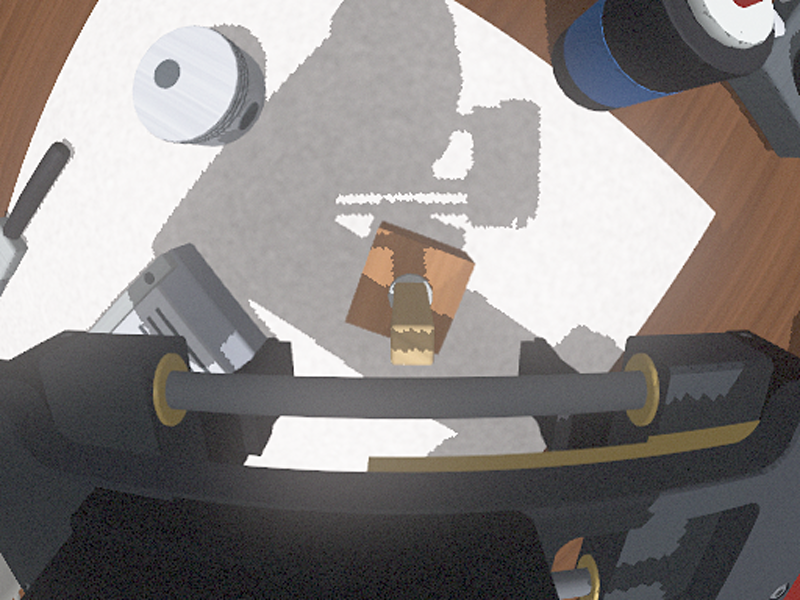

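The handle at (412,345) sits between the fingers and is squared up with them, as predicted. I'll descend and grip.

Emit:
step_arm(
  targets="0.27 0.2 2.5 0;0 0 2.5 0;0 0 2.4 0;0 0 0 0;0 0 0 0",
)

```text
time_s: 4.18
tcp_pos: [0.4512, -0.2547, 0.0746]
ee_rot: [[0.55, -0.835, 0.001], [-0.835, -0.55, -0.001], [0.001, -0.0, -1.0]]
wrist_force: [1.2, -0.2, 1.3]
gripper_width: 0.997
gripper_force: 0.0
```

Emit:
step_arm(
  targets="0 0 0 0;0 0 0 0;0 0 0 0;0 0 0 0;0 0 0 0;0 0 0 0;0 0 0 0;0 0 0 0;0 0 0 0",
  claw=1.2,
)

```text
time_s: 4.93
tcp_pos: [0.4504, -0.2547, 0.0735]
ee_rot: [[0.549, -0.836, -0.0], [-0.836, -0.549, 0.0], [-0.0, 0.0, -1.0]]
wrist_force: [-0.0, -0.3, 0.8]
gripper_width: 0.402
gripper_force: 0.0
```

Emit:
step_arm(
  targets="0 0 0 0;0 0 0 0;0 0 0 0;0 0 0 0;0 0 0 0;0 0 0 0",
)

```text
time_s: 5.43
tcp_pos: [0.4504, -0.2547, 0.0735]
ee_rot: [[0.549, -0.836, -0.0], [-0.836, -0.549, 0.0], [-0.0, 0.0, -1.0]]
wrist_force: [0.1, -0.3, -0.3]
gripper_width: 0.207
gripper_force: 30.0
```

Emit:
step_arm(
  targets="0 0 -2 0;0 0 -2 0;0 0 -2 0;0 0 -2 0;0 0 0 0;0 0 0 0",
)

```text
time_s: 5.93
tcp_pos: [0.4508, -0.2546, 0.1543]
ee_rot: [[0.549, -0.836, 0.002], [-0.836, -0.549, -0.0], [0.001, -0.002, -1.0]]
wrist_force: [-0.2, 0.2, -1.2]
gripper_width: 0.203
gripper_force: 30.0
```

Emit:
step_arm(
  targets="-1.06 -1.99 0 0;-1.06 -1.99 0 0;-1.06 -1.99 0 0;-1.06 -1.99 0 0;-1.06 -1.99 0 0;-1.06 -1.99 0 0;-1.06 -1.99 0 0;-1.06 -1.99 0 0;-1.06 -1.99 0 0;-1.06 -1.96 0 0;0 0 0 0;0 0 0 0",
)

```text
time_s: 6.93
tcp_pos: [0.5575, -0.0562, 0.1516]
ee_rot: [[0.55, -0.835, -0.004], [-0.835, -0.55, -0.0], [-0.002, 0.003, -1.0]]
wrist_force: [-0.7, -0.0, -1.3]
gripper_width: 0.207
gripper_force: 30.0
```

```bash
python3 - <<'E'
from h import *
c=cap('wrist');np.save('pics/w3.npy',c,allow_pickle=True);s=c['s'];R=s['ee_rot']
print(s['tcp_pos'])
tip=s['tcp_pos']-[0,0,.0675];u,v=proj(c,tip);a,b=proj(c,[.572,-.078,.054]);print(u,v,a,b)
x0,y0=int(u)-60,int(v)-55;print(x0,y0)
im=np.clip(255*(c['frame'][y0:y0+90,x0:x0+120]/255.)**.6,0,255).astype(np.uint8)
cv2.imwrite('pics/w3.png',cv2.resize(im,(800,600),interpolation=cv2.INTER_CUBIC))
E
```

```text
[ 0.55750264 -0.05618052  0.15158435]
260.0402661640723 201.27736957839582 259.7579452615943 163.0266023060256
200 146
```

View pics/w3.png

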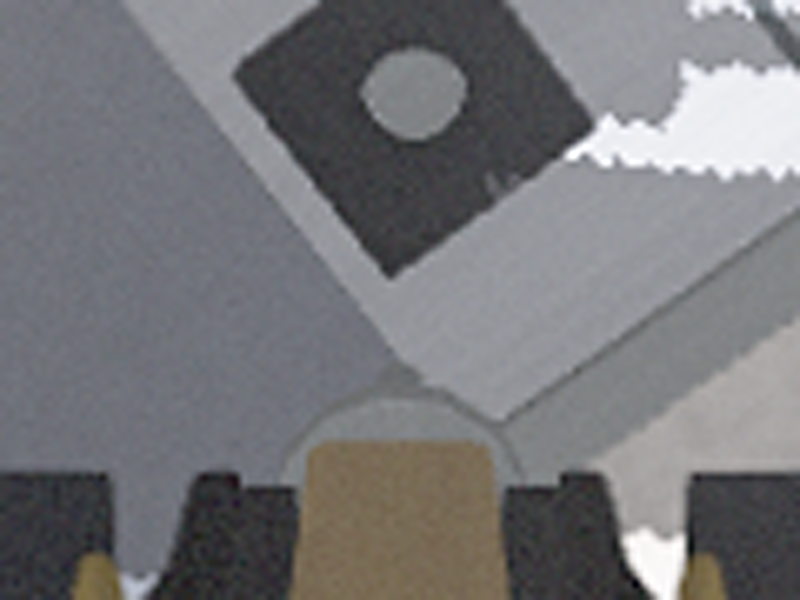

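```bash
python3 - <<'E'
from h import *
c=np.load('pics/w3.npy',allow_pickle=True).item();s=c['s'];R=s['ee_rot']
p=lambda a,b,z:onz(c,200+a*.15,146+b*.15,z)
print('btn',p(414,93,.048),'diam',p(468,93,.048)-p(360,93,.048))
# boss corners left,bottom,right ; centre = mid left-right
l,b,r_=p(233,73,.054),p(392,278,.054),p(597,128,.054);print(np.linalg.norm(l-b),np.linalg.norm(r_-b),(l+r_)/2)
g=l-b;print('gx ang',np.degrees(np.arctan2(g[1],g[0])))
e=p(125,0,.046)-p(420,385,.046);print('edge ang',np.degrees(np.arctan2(e[1],e[0])))
f=p(800,205,.046)-p(500,420,.046);print('y ang',np.degrees(np.arctan2(f[1],f[0])))
for q in (p(414,93,.048),(l+r_)/2): print('go',R.T@(q-s['tcp_pos']))
print(sense()['tcp_pos'])
t=cap('top')
for z,uv in [(.054,(0,0))]: pass
m=cv2.inRange(t['frame'][175:200,275:300],(0,0,0),(60,60,60));ys,xs=np.nonzero(m);print('top boss',onz(t,275+xs.mean(),175+ys.mean(),.052),len(xs))
E
```

```text
btn [ 0.57121112 -0.08069932  0.048     ] diam [-0.01222124 -0.00806127  0.        ]
0.03506746095496411 0.03426560245706489 [ 0.5710813  -0.08077778  0.054     ]
gx ang -19.707635473129255
edge ang -20.237612298262288
y ang -109.68165535860683
go [0.02821119 0.00171583 0.10353741]
go [0.02819394 0.00188669 0.09753795]
[ 0.55717225 -0.05688148  0.15188633]
top boss [ 0.55908423 -0.08166543  0.052     ] 273
```

Emit:
step_arm(
  targets="1.4 0.08 0 0;1.4 0.07 0 0;0 0 0 0;0 0 1 0;0 0 1 0;0 0 0.9 0;0 0 0 0;0 0 0 0",
)

```text
time_s: 7.7
tcp_pos: [0.5717, -0.0812, 0.1235]
ee_rot: [[0.549, -0.836, -0.002], [-0.836, -0.549, -0.0], [-0.001, 0.002, -1.0]]
wrist_force: [0.5, 0.9, -0.4]
gripper_width: 0.204
gripper_force: 30.0
```

Emit:
step_arm(
  targets="0 0 0.5 0;0 0 0.3 0;0 0 0.2 0;0 0 0.1 0;0 0 0.1 0;0 0 0 0;0 0 0 0;0 0 0 0",
)

```text
time_s: 8.37
tcp_pos: [0.5732, -0.0812, 0.1151]
ee_rot: [[0.55, -0.835, 0.003], [-0.835, -0.55, -0.001], [0.002, -0.002, -1.0]]
wrist_force: [-2.2, 0.5, 10.2]
gripper_width: 0.206
gripper_force: 30.0
```

```bash
python3 - <<'E'
from h import *
c=cap('wrist');d=cap('scene');s=c['s'];print(s['tcp_pos'],s['wrist_force'],s['moment'])
tip=s['tcp_pos']-[0,0,.0675];u,v=proj(c,tip);print('tip',u,v)
x0,y0=int(u)-50,int(v)-50;print(x0,y0)
a=cv2.resize(c['frame'][y0:y0+75,x0:x0+100],(400,300),interpolation=cv2.INTER_CUBIC)
p,q=proj(d,tip+[0,0,.03]);x1,y1=int(p)-36,int(q)-27;print(x1,y1,proj(d,tip))
b=cv2.resize(d['frame'][y1:y1+54,x1:x1+72],(400,300),interpolation=cv2.INTER_CUBIC)
im=np.hstack([a,b]);im=np.clip(255*(im/255.)**.6,0,255).astype(np.uint8)
cv2.imwrite('pics/w4.png',im)
E
```

```text
[ 0.57319884 -0.08116696  0.11506018] [-2.22455031  0.50601636 10.19066881] [0.34978391 0.89411997 0.03489248]
tip 260.46682612288123 201.58399223715347
210 151
201 154 (np.float64(238.2289932484563), np.float64(188.43647700815686))
```

View pics/w4.png

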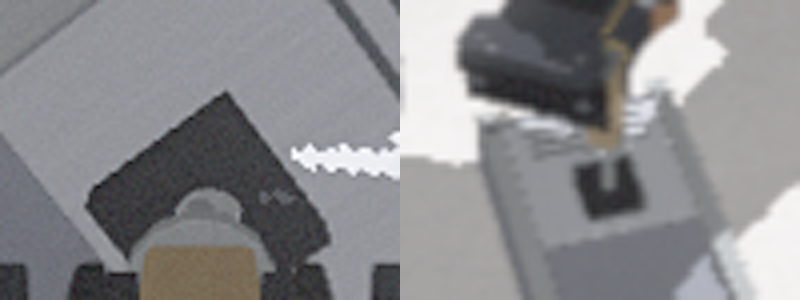

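The wrist view (left) shows the pin over the button at about (200,212), and the scene view (right) shows it in the recess. The height implies the button is barely pressed, yet the force is 10 N. I'll wait a moment and read again.

Emit:
step_arm(
  targets="0 0 0 0;0 0 0 0;0 0 0 0;0 0 0 0;0 0 0 0;0 0 0 0",
)

```text
time_s: 8.97
tcp_pos: [0.5732, -0.0812, 0.1151]
ee_rot: [[0.55, -0.835, 0.003], [-0.835, -0.55, -0.001], [0.002, -0.002, -1.0]]
wrist_force: [-2.6, 0.8, 9.8]
gripper_width: 0.205
gripper_force: 30.0
```

Emit:
step_arm(
  targets="0 0 -0.2 0;0 0 0 0;0 0 0 0;0 0 0 0",
)

```text
time_s: 9.3
tcp_pos: [0.5731, -0.0811, 0.1152]
ee_rot: [[0.55, -0.835, 0.002], [-0.835, -0.55, -0.0], [0.001, -0.002, -1.0]]
wrist_force: [-0.2, 0.6, 5.3]
gripper_width: 0.202
gripper_force: 30.0
```

Emit:
step_arm(
  targets="0 0 -0.2 0;0 0 0 0;0 0 0 0;0 0 0 0",
)

```text
time_s: 9.63
tcp_pos: [0.573, -0.0811, 0.1166]
ee_rot: [[0.549, -0.836, 0.001], [-0.836, -0.549, 0.0], [0.001, -0.001, -1.0]]
wrist_force: [1.8, 0.1, 2.5]
gripper_width: 0.204
gripper_force: 30.0
```

Emit:
step_arm(
  targets="0 0 -0.2 0;0 0 0 0;0 0 0 0;0 0 0 0",
)

```text
time_s: 9.97
tcp_pos: [0.5725, -0.0812, 0.1185]
ee_rot: [[0.549, -0.836, 0.0], [-0.836, -0.549, 0.0], [0.0, -0.0, -1.0]]
wrist_force: [1.9, 0.5, 1.5]
gripper_width: 0.205
gripper_force: 30.0
```

The force profile shows a hard stop at TCP z = 0.115 and a spring above it, so the button was fully down and the pin is simply about 5 mm lower than I computed. I'll press again and push along the gauge's +y.

Emit:
step_arm(
  targets="0 0 0.2 0;0 0 0.2 0;0 0 0.05 0;0 0 0 0;0 0 0 0;-0.3 -0.4 0 0;-0.3 -0.4 0 0;-0.3 -0.4 0 0;-0.3 -0.4 0 0;-0.3 -0.4 0 0;0 0 0 0",
)

```text
time_s: 10.88
tcp_pos: [0.5811, -0.0577, 0.1151]
ee_rot: [[0.55, -0.835, 0.0], [-0.835, -0.55, -0.001], [0.001, 0.001, -1.0]]
wrist_force: [-0.3, 0.7, 7.9]
gripper_width: 0.208
gripper_force: 30.0
```

Emit:
step_arm(
  targets="-0.3 -0.4 0 0;-0.3 -0.4 0 0;-0.3 -0.4 0 0;-0.3 -0.4 0 0;-0.3 -0.4 0 0;-0.3 -0.4 0 0;-0.3 -0.4 0 0;-0.3 -0.4 0 0;-0.3 -0.4 0 0;0 0 0 0",
)

```text
time_s: 11.72
tcp_pos: [0.5964, -0.0154, 0.1151]
ee_rot: [[0.55, -0.835, 0.0], [-0.835, -0.55, -0.001], [0.001, 0.0, -1.0]]
wrist_force: [-0.5, -0.6, 7.6]
gripper_width: 0.206
gripper_force: 30.0
```

Emit:
step_arm(
  targets="-0.3 -0.4 0 0;-0.3 -0.4 0 0;-0.3 -0.4 0 0;-0.3 -0.4 0 0;0 0 0 0;0 0 0 0",
)

```text
time_s: 12.22
tcp_pos: [0.6022, 0.0019, 0.1151]
ee_rot: [[0.55, -0.835, -0.002], [-0.835, -0.55, -0.003], [0.002, 0.004, -1.0]]
wrist_force: [-1.1, -3.2, 8.2]
gripper_width: 0.21
gripper_force: 30.0
```

Emit:
step_arm(
  targets="-0.2 -0.28 0 0;-0.1 -0.14 0 0;0 0 0 0;0 0 0 0",
)

```text
time_s: 12.55
tcp_pos: [0.6014, 0.0044, 0.1148]
ee_rot: [[0.549, -0.835, -0.009], [-0.836, -0.549, -0.007], [0.001, 0.011, -1.0]]
wrist_force: [-3.6, -7.7, 11.4]
gripper_width: 0.207
gripper_force: 30.0
```

Emit:
step_arm(
  targets="0.2 0.28 0 0;0.1 0.14 0 0;0 0 -0.5 0;0 0 -1 0;0 0 -1 0;0 0 -1 0;0 0 -1 0;0 0 0 0;0 0 0 0",
)

```text
time_s: 13.3
tcp_pos: [0.6031, 0.0036, 0.1598]
ee_rot: [[0.549, -0.836, 0.001], [-0.836, -0.549, 0.001], [0.0, -0.001, -1.0]]
wrist_force: [0.2, -0.6, -1.2]
gripper_width: 0.207
gripper_force: 30.0
```

```bash
python3 - <<'E'
from h import *
c=cap('wrist');t=cap('top');s=c['s'];R=s['ee_rot'];print(s['tcp_pos'],s['wrist_force'])
g=np.array([.3387,.9409]);n=np.array([.5603,-.1108]);p0=np.array([.5711,-.0807])
print('go stand',R.T@(np.array([.4501,-.2536,0])-s['tcp_pos']))
# enlarged: wrist tip area and top view gauge
u,v=proj(c,s['tcp_pos']-[0,0,.0731]);x0,y0=int(u)-50,int(v)-60;print(x0,y0,u,v,'exp recess',proj(c,[.5999,-.0007,.054]))
a=cv2.resize(c['frame'][y0:y0+75,x0:x0+100],(400,300),interpolation=cv2.INTER_CUBIC)
p,q=proj(t,[.575,-.06,.046]);x1,y1=int(p)-48,int(q)-36;print(x1,y1,'nest',proj(t,[.5603,-.1108,.034]))
b=cv2.resize(t['frame'][y1:y1+72,x1:x1+96],(400,300),interpolation=cv2.INTER_CUBIC)
im=np.hstack([a,b]);cv2.imwrite('pics/w5.png',np.clip(255*(im/255.)**.6,0,255).astype(np.uint8));np.save('pics/w5.npy',[c,t],allow_pickle=True)
E
```

```text
[0.6031385  0.00364205 0.1597545 ] [ 0.15894237 -0.60282065 -1.19413113]
go stand [0.13092435 0.26937309 0.15941363]
210 139 260.4081557820976 199.4865167211621 exp recess (np.float64(265.79991803844473), np.float64(187.66301391305524))
230 150 nest (np.float64(295.0152850006434), np.float64(191.89154191183997))
```

View pics/w5.png

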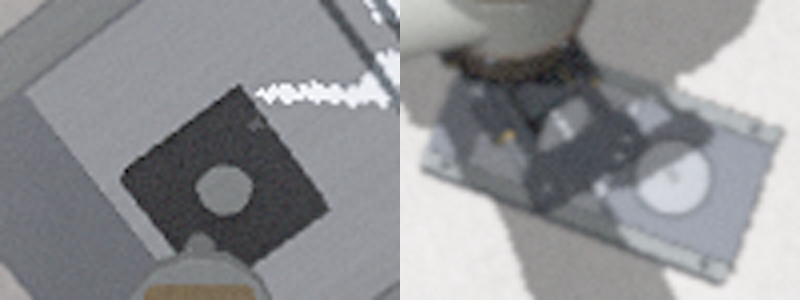

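The shutter is open: the recess appears at (224,190) in the wrist crop, as expected for full travel. The pad is bare at (674,177) in the top crop, which matches the predicted nest. Next I take the tool back to the stand.

Emit:
step_arm(
  targets="1.32 2.7 0 0;1.32 2.7 0 0;1.32 2.7 0 0;1.32 2.7 0 0;1.32 2.7 0 0;1.32 2.7 0 0;1.32 2.7 0 0;1.32 2.7 0 0;1.32 2.7 0 0;1.32 2.65 0 0;0 0 0 0;0 0 0 0",
)

```text
time_s: 14.4
tcp_pos: [0.4489, -0.2558, 0.1584]
ee_rot: [[0.547, -0.837, -0.001], [-0.837, -0.547, 0.0], [-0.001, 0.001, -1.0]]
wrist_force: [0.3, 0.0, -0.2]
gripper_width: 0.203
gripper_force: 30.0
```

```bash
python3 - <<'E'
from h import *
c=cap('wrist');s=sense();R=s['ee_rot'];print(s['tcp_pos'])
for q in ([.4501,-.2536,0],[.4504,-.2547,0]): print('go stand',R.T@(np.array(q)-s['tcp_pos']))
np.save('pics/w6.npy',c,allow_pickle=True)
f=c['frame']; hs=cv2.cvtColor(f,cv2.COLOR_BGR2HSV)
u,v=proj(c,[.4501,-.2536,.046]);print('mouth',u,v,'tip',proj(c,s['tcp_pos']-[0,0,.0731]),proj(c,s['tcp_pos']-[0,0,.0675]))
# collar bottom circle edge rows along centre column, gray profile
g=cv2.cvtColor(f,cv2.COLOR_BGR2GRAY);print([(i,g[i,258:263].mean().round().astype(int)) for i in range(int(v)-15,int(v)+30)])
w3=np.load('pics/w3.npy',allow_pickle=True).item()
g3=cv2.cvtColor(w3['frame'],cv2.COLOR_BGR2GRAY);print([(i,g3[i,258:263].mean().round().astype(int)) for i in range(195,225)])
E
```

```text
[ 0.44967421 -0.2551148   0.15858088]
go stand [-0.00091212 -0.00127083  0.15858097]
go stand [ 0.00017238 -0.00091889  0.15858032]
mouth 257.7709706268245 188.89100669953282 tip (np.float64(259.01765802405384), np.float64(199.6058016084733)) (np.float64(259.0185582826683), np.float64(201.57647229409105))
[(173, np.int64(88)), (174, np.int64(112)), (175, np.int64(122)), (176, np.int64(124)), (177, np.int64(122)), (178, np.int64(121)), (179, np.int64(121)), (180, np.int64(123)), (181, np.int64(115)), (182, np.int64(110)), (183, np.int64(101)), (184, np.int64(54)), (185, np.int64(45)), (186, np.int64(45)), (187, np.int64(47)), (188, np.int64(47)), (189, np.int64(46)), (190, np.int64(47)), (191, np.int64(47)), (192, np.int64(49)), (193, np.int64(52)), (194, np.int64(55)), (195, np.int64(56)), (196, np.int64(55)), (197, np.int64(63)), (198, np.int64(67)), (199, np.int64(67)), (200, np.int64(66)), (201, np.int64(68)), (202, np.int64(69)), (203, np.int64(74)), (204, np.int64(92)), (205, np.int64(87)), (206, np.int64(86)), (207, np.int64(85)), (208, np.int64(85)), (209, np.int64(85)), (210, np.int64(67)), (211, np.int64(63)), (212, np.int64(66)), (213, np.int64(64)), (214, np.int64(64)), (215, np.int64(66)), (216, np.int64(66)), (217, np.int64(66))]
[(195, np.int64(107)), (196, np.int64(107)), (197, np.int64(106)), (198, np.int64(97)), (199, np.int64(94)), (200, np.int64(80)), (201, np.int64(64)), (202, np.int64(60)), (203, np.int64(62)), (204, np.int64(65)), (205, np.int64(67)), (206, np.int64(91)), (207, np.int64(86)), (208, np.int64(85)), (209, np.int64(85)), (210, np.int64(86)), (211, np.int64(83)), (212, np.int64(67)), (213, np.int64(63)), (214, np.int64(63)), (215, np.int64(63)), (216, np.int64(61)), (217, np.int64(62)), (218, np.int64(63)), (219, np.int64(62)), (220, np.int64(63)), (221, np.int64(63)), (222, np.int64(62)), (223, np.int64(62)), (224, np.int64(62))]
```

```bash
python3 - <<'E'
from h import *
d=cap('scene');s=sense();g=cv2.cvtColor(d['frame'],cv2.COLOR_BGR2GRAY)
for h in (.03,.036,.045,.05,.055,.06,.065,.07,.075):
    u,v=proj(d,s['tcp_pos']-[0,0,h]);i=int(round(u));print(h,round(u,1),round(v,1),i-12,g[int(round(v)),i-12:i+13].tolist())
cv2.imwrite('pics/s7.png',d['frame'])
E
```

```text
0.03 238.4 127.8 226 [147, 183, 218, 225, 228, 229, 229, 227, 206, 134, 104, 117, 142, 136, 139, 156, 212, 229, 231, 232, 233, 232, 231, 232, 233]
0.036 238.5 129.2 226 [221, 226, 228, 229, 229, 231, 230, 228, 220, 182, 144, 123, 112, 125, 157, 197, 227, 231, 232, 234, 234, 233, 232, 233, 234]
0.045 238.6 131.4 227 [230, 230, 229, 229, 227, 227, 229, 229, 230, 228, 203, 128, 174, 229, 233, 233, 232, 233, 233, 232, 232, 234, 234, 235, 234]
0.05 238.6 132.6 227 [228, 228, 230, 229, 228, 229, 231, 232, 233, 232, 208, 129, 176, 230, 233, 233, 233, 233, 231, 232, 233, 234, 234, 234, 235]
0.055 238.7 133.7 227 [229, 230, 230, 230, 231, 232, 232, 232, 232, 231, 210, 128, 177, 231, 234, 233, 233, 233, 232, 233, 234, 234, 234, 234, 235]
0.06 238.7 134.9 227 [230, 231, 230, 230, 230, 232, 232, 231, 231, 230, 209, 130, 178, 231, 234, 234, 234, 234, 235, 233, 232, 233, 232, 233, 233]
0.065 238.8 136.1 227 [230, 230, 231, 230, 230, 233, 233, 232, 232, 231, 211, 141, 186, 232, 234, 233, 233, 233, 234, 234, 234, 233, 233, 233, 233]
0.07 238.9 137.2 227 [222, 225, 230, 231, 231, 232, 233, 233, 232, 232, 221, 186, 206, 232, 233, 232, 233, 234, 235, 235, 233, 232, 232, 233, 233]
0.075 238.9 138.4 227 [144, 177, 221, 225, 224, 224, 227, 231, 232, 233, 233, 230, 232, 233, 231, 231, 233, 234, 235, 234, 234, 234, 235, 235, 235]
```

The scene profile shows the pin vertical, with its tip about 70 mm below the TCP. I'll lower it into the hole.

Emit:
step_arm(
  targets="-0.1 -0.12 0 0;0 0 1.5 0;0 0 1.5 0;0 0 1 0;0 0 1 0;0 0 1 0;0 0 0 0;0 0 0 0",
)

```text
time_s: 15.17
tcp_pos: [0.4506, -0.2532, 0.0986]
ee_rot: [[0.55, -0.835, -0.001], [-0.835, -0.55, 0.0], [-0.001, 0.001, -1.0]]
wrist_force: [0.5, -0.1, 0.4]
gripper_width: 0.208
gripper_force: 30.0
```

Emit:
step_arm(
  targets="0 0 0.8 0;0 0 0.8 0;0 0 0.2 0;0 0 0 0;0 0 0 0;0 0 0 0",
)

```text
time_s: 15.67
tcp_pos: [0.4509, -0.2535, 0.0813]
ee_rot: [[0.549, -0.836, 0.001], [-0.836, -0.549, -0.0], [0.001, -0.0, -1.0]]
wrist_force: [-0.3, -0.8, -0.7]
gripper_width: 0.206
gripper_force: 30.0
```

Emit:
step_arm(
  targets="0 0 0.2 0;0 0 0.2 0;0 0 0 0;0 0 0 0;0 0 0 0",
)

```text
time_s: 16.08
tcp_pos: [0.4507, -0.2534, 0.0771]
ee_rot: [[0.549, -0.836, 0.0], [-0.836, -0.549, -0.0], [0.0, -0.0, -1.0]]
wrist_force: [0.3, 0.8, -1.6]
gripper_width: 0.204
gripper_force: 30.0
```

Emit:
step_arm(
  targets="0 0 0.15 0;0 0 0.1 0;0 0 0 0;0 0 0 0;0 0 0 0",
)

```text
time_s: 16.5
tcp_pos: [0.4506, -0.2534, 0.0745]
ee_rot: [[0.549, -0.836, 0.0], [-0.836, -0.549, -0.0], [0.0, 0.0, -1.0]]
wrist_force: [0.4, -0.6, -0.3]
gripper_width: 0.204
gripper_force: 30.0
```

Emit:
step_arm(
  targets="0 0 0.15 0;0 0 0 0;0 0 0 0;0 0 0 0",
)

```text
time_s: 16.83
tcp_pos: [0.4509, -0.2535, 0.0735]
ee_rot: [[0.549, -0.836, 0.001], [-0.836, -0.549, -0.0], [0.001, -0.0, -1.0]]
wrist_force: [-0.3, 1.3, 3.3]
gripper_width: 0.203
gripper_force: 30.0
```

Emit:
step_arm(
  targets="0 0 0 0;0 0 0 0;0 0 0 0;0 0 0 0;0 0 0 0;0 0 0 0",
  claw=6,
)

```text
time_s: 17.33
tcp_pos: [0.4505, -0.2534, 0.0729]
ee_rot: [[0.549, -0.836, -0.0], [-0.836, -0.549, 0.0], [-0.0, 0.0, -1.0]]
wrist_force: [-0.1, 0.4, 0.3]
gripper_width: 0.571
gripper_force: 0.0
```

Emit:
step_arm(
  targets="0 0 -3 0;0 0 -3 0;0 0 -3 0;0 0 -3 0;0 0 0 0;0 0 0 0",
  claw=8.7,
)

```text
time_s: 17.83
tcp_pos: [0.4516, -0.2535, 0.195]
ee_rot: [[0.549, -0.836, 0.005], [-0.836, -0.549, -0.001], [0.003, -0.003, -1.0]]
wrist_force: [-0.0, -0.2, -0.2]
gripper_width: 0.972
gripper_force: 0.0
```

```bash
python3 - <<'E'
from h import *
s=sense();R=s['ee_rot'];print(s['tcp_pos'],s['gripper_width'],R.tolist())
c=cap('wrist');t=cap('top');sc=cap('scene')
# stand tool: handle top via scene
print('scene handle top pred',proj(sc,[.4501,-.2536,.132]));
# piston by silver/shadow: non-white non-colour blob in top around prediction
def blob(c,p,h):
    u,v=map(int,proj(c,p));f=c['frame'][v-h:v+h,u-h:u+h];g=cv2.cvtColor(f,cv2.COLOR_BGR2GRAY)
    return u,v,f,g
u,v,f,g=blob(sc,[.470,.290,.056],30)
cv2.imwrite('pics/p.png',f)
hs=cv2.cvtColor(f,cv2.COLOR_BGR2HSV);x,y=[],[]
print('go piston',R.T@(np.array([.470,.290,.2])-s['tcp_pos']))
E
```

```text
[ 0.45162355 -0.25353725  0.19498511] 0.9715081681850318 [[0.5491369124664358, -0.8357189294921159, 0.004745761833655714], [-0.8357257290162733, -0.5491463686579586, -0.0008784361079809912], [0.0033402435612566775, -0.003483773576033796, -0.9999883529794846]]
scene handle top pred (np.float64(238.5223659540964), np.float64(127.15573847362337))
go piston [-0.44414013 -0.31385652 -0.00540509]
```

Emit:
step_arm(
  targets="-3.1 -1.96 0 0;-3.1 -1.96 0 0;-3.1 -1.96 0 0;-3.1 -1.96 0 0;-3.1 -1.96 0 0;-3.1 -1.96 0 0;-3.1 -1.96 0 0;-3.1 -1.96 0 0",
)

```text
time_s: 18.65
tcp_pos: [0.4443, 0.0414, 0.1918]
ee_rot: [[0.549, -0.836, -0.003], [-0.836, -0.549, -0.001], [-0.0, 0.003, -1.0]]
wrist_force: [1.6, -0.0, -0.4]
gripper_width: 0.998
gripper_force: 0.0
```

Emit:
step_arm(
  targets="-3.1 -1.96 0 0;-3.1 -1.96 0 0;-3.1 -1.96 0 0;-3.1 -1.96 0 0;-3.1 -1.96 0 0;-3.1 -1.96 0 0;-3.1 -1.96 0 0;-3.1 -1.96 0 0;0 0 0 0;0 0 0 0;0 0 0 0",
)

```text
time_s: 19.57
tcp_pos: [0.4396, 0.3327, 0.1914]
ee_rot: [[0.549, -0.836, -0.002], [-0.836, -0.549, -0.003], [0.001, 0.004, -1.0]]
wrist_force: [-0.1, -0.5, 0.1]
gripper_width: 1.001
gripper_force: 0.0
```

```bash
python3 - <<'E'
from h import *
c=cap('wrist');s=c['s'];print(s['tcp_pos'],s['joints']);np.save('pics/w8.npy',c,allow_pickle=True)
u,v=proj(c,[.470,.290,.056]);x0,y0=int(u)-64,int(v)-48;print(u,v,x0,y0)
im=c['frame'][y0:y0+96,x0:x0+128];cv2.imwrite('pics/w8.png',cv2.resize(im,(768,576),interpolation=cv2.INTER_CUBIC))
E
```

```text
[0.43959758 0.33265161 0.19143458] [ 5.39572652e+01  1.64382468e+01 -1.25588690e+01 -1.69129852e-02
 -6.12140310e+01 -2.06268736e+01]
257.6565156956283 131.41590175983274 193 83
```

View pics/w8.png

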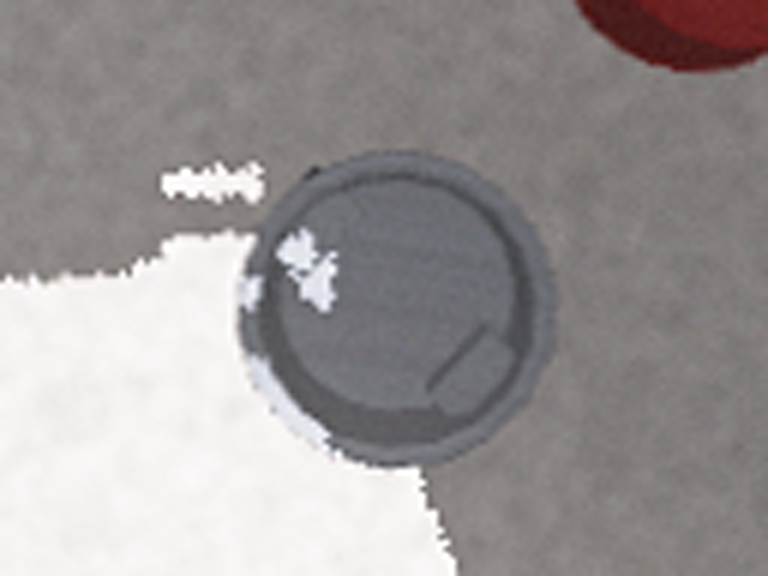

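The silver piston's rim spans 237–557 by 150–468 in the crop, centred at (397,309).

```bash
python3 - <<'E'
from h import *
c=np.load('pics/w8.npy',allow_pickle=True).item();p=lambda a,b:onz(c,193+a/6,83+b/6,.056)
q=p(397,309);print(q,np.linalg.norm(p(237,309)-p(557,309)),np.linalg.norm(p(397,150)-p(397,468)))
s=sense();print(s['tcp_pos'],s['ee_rot'].T@(q-s['tcp_pos']))
E
```

```text
[0.46703741 0.29176493 0.056     ] 0.05337617324649703 0.053480050425668425
[0.43982377 0.33220835 0.1919207 ] [ 0.04863389 -0.00092738  0.13595798]
```

Emit:
step_arm(
  targets="2.4 -0.05 0 0;2.46 -0.04 0 0;0 0 2.5 0;0 0 2.5 0;0 0 2.5 0;0 0 2.5 0;0 0 2.5 0;0 0 0 0;0 0 0 0;0 0 0 0",
)

```text
time_s: 20.45
tcp_pos: [0.4687, 0.2932, 0.0695]
ee_rot: [[0.549, -0.836, 0.002], [-0.836, -0.549, 0.001], [0.0, -0.002, -1.0]]
wrist_force: [0.1, 0.4, 0.5]
gripper_width: 1.001
gripper_force: 0.0
```

Emit:
step_arm(
  targets="0 0.2 0 0;0 0 2 0;0 0 1.5 0;0 0 1 0;0 0 0 0;0 0 0 0",
)

```text
time_s: 20.95
tcp_pos: [0.4664, 0.2924, 0.0237]
ee_rot: [[0.549, -0.836, 0.001], [-0.836, -0.549, 0.0], [0.0, -0.001, -1.0]]
wrist_force: [0.7, -0.4, 0.2]
gripper_width: 0.999
gripper_force: 0.0
```

Emit:
step_arm(
  targets="0 0 0 0;0 0 0 0;0 0 0 0;0 0 0 0;0 0 0 0;0 0 0 0;0 0 0 0;0 0 0 0;0 0 0 0;0 0 0 0",
  claw=4.9,
)

```text
time_s: 21.78
tcp_pos: [0.4663, 0.2923, 0.0233]
ee_rot: [[0.549, -0.836, 0.0], [-0.836, -0.549, 0.0], [-0.0, -0.0, -1.0]]
wrist_force: [0.5, -0.2, 1.4]
gripper_width: 0.612
gripper_force: 30.0
```

Emit:
step_arm(
  targets="0 0 -2 0;0 0 -2.5 0;0 0 -2.5 0;0 0 -2.5 0;0 0 -2.5 0;0 0 0 0",
)

```text
time_s: 22.28
tcp_pos: [0.4682, 0.2939, 0.1477]
ee_rot: [[0.55, -0.835, 0.007], [-0.835, -0.55, 0.006], [-0.001, -0.009, -1.0]]
wrist_force: [0.5, 1.7, -2.1]
gripper_width: 0.621
gripper_force: 30.0
```

Emit:
step_arm(
  targets="2.74 1.19 0 0;2.74 1.19 0 0;2.74 1.19 0 0;2.74 1.19 0 0;2.74 1.19 0 0;2.74 1.19 0 0;2.74 1.19 0 0;2.74 1.19 0 0;2.74 1.19 0 0;2.74 1.19 0 0;2.74 1.19 0 0;2.74 1.19 0 0",
)

```text
time_s: 23.28
tcp_pos: [0.5261, -0.0625, 0.1413]
ee_rot: [[0.549, -0.836, -0.003], [-0.836, -0.549, 0.0], [-0.002, 0.003, -1.0]]
wrist_force: [1.4, 0.4, -2.5]
gripper_width: 0.617
gripper_force: 30.0
```

Emit:
step_arm(
  targets="0 0 0 0;0 0 0 0",
)

```text
time_s: 23.45
tcp_pos: [0.5261, -0.0625, 0.1412]
ee_rot: [[0.546, -0.838, -0.003], [-0.838, -0.546, 0.0], [-0.002, 0.003, -1.0]]
wrist_force: [-0.8, 0.9, -2.3]
gripper_width: 0.618
gripper_force: 30.0
```

```bash
python3 - <<'E'
from h import *
c=cap('wrist');s=c['s'];n=np.array([.5603,-.1108,.034]);np.save('pics/w9.npy',c,allow_pickle=True)
print(s['tcp_pos'],s['gripper_width'],s['wrist_force']);u,v=proj(c,n);print('nest pred',u,v)
g=cv2.cvtColor(c['frame'],cv2.COLOR_BGR2GRAY);g=cv2.GaussianBlur(g,(3,3),0)
C=cv2.HoughCircles(g[int(v)-60:int(v)+60,int(u)-60:int(u)+60],cv2.HOUGH_GRADIENT,1,10,param1=60,param2=12,minRadius=22,maxRadius=45)
if C is not None:
  for a,b,r_ in C[0][:5]:
    a+=int(u)-60;b+=int(v)-60;q=onz(c,a,b,.034);print(q,np.linalg.norm(onz(c,a+r_,b,.034)-onz(c,a-r_,b,.034))/2)
print('row',g[int(v),int(u)-50:int(u)+50:2].tolist());print('col',g[int(v)-50:int(v)+50:2,int(u)].tolist())
print(s['ee_rot'].T@(n-s['tcp_pos']))
E
```

```text
[ 0.52609332 -0.06253312  0.14120341] 0.6182587091836028 [-0.78745516  0.9032862  -2.33209461]
nest pred 257.3181698725343 125.35960220962764
[ 0.56058855 -0.1115429   0.034     ] 0.02634405322855193
[ 0.55286194 -0.10464285  0.034     ] 0.04040754871473852
[ 0.57109758 -0.11122591  0.034     ] 0.04019150917693649
[ 0.56253567 -0.09293869  0.034     ] 0.03753395347511854
[ 0.54563393 -0.08856609  0.034     ] 0.0273758944062307
row [74, 72, 71, 75, 74, 73, 73, 73, 62, 42, 79, 109, 108, 108, 109, 108, 105, 109, 112, 109, 108, 108, 100, 84, 85, 88, 86, 84, 102, 108, 107, 106, 107, 107, 107, 106, 104, 112, 157, 169, 64, 45, 68, 73, 72, 72, 72, 71, 72, 72]
col [72, 73, 74, 73, 74, 73, 73, 73, 64, 44, 91, 109, 109, 109, 110, 109, 109, 109, 109, 109, 110, 109, 96, 89, 87, 88, 86, 85, 105, 106, 107, 107, 106, 107, 108, 107, 105, 104, 106, 97, 44, 54, 71, 72, 71, 70, 70, 70, 71, 70]
[ 0.05933009 -0.00260495  0.10707715]
```

The pad and plunger are centred on the prediction to within a pixel, so I'll move over the nest and lower.

Emit:
step_arm(
  targets="2 -0.1 0 0;2 -0.1 0 0;1.87 -0.06 0 0;0 0 0 0;0 0 1.5 0;0 0 1.5 0;0 0 1.5 0;0 0 1.5 0;0 0 0 0;0 0 0 0;0 0 0 0",
)

```text
time_s: 24.42
tcp_pos: [0.5622, -0.108, 0.0837]
ee_rot: [[0.55, -0.835, 0.001], [-0.835, -0.55, -0.0], [0.001, -0.001, -1.0]]
wrist_force: [0.4, 0.5, -3.4]
gripper_width: 0.615
gripper_force: 30.0
```

Emit:
step_arm(
  targets="0.05 0.3 0.5 0;0 0 0.5 0;0 0 0.5 0;0 0 0.3 0;0 0 0 0;0 0 0 0",
)

```text
time_s: 24.92
tcp_pos: [0.5594, -0.1108, 0.0648]
ee_rot: [[0.549, -0.836, -0.001], [-0.836, -0.549, -0.0], [-0.0, 0.001, -1.0]]
wrist_force: [0.0, -0.7, -2.9]
gripper_width: 0.614
gripper_force: 30.0
```

Emit:
step_arm(
  targets="0 0 0.2 0;0 0 0.2 0;0 0 0 0;0 0 0 0",
)

```text
time_s: 25.25
tcp_pos: [0.5594, -0.1108, 0.061]
ee_rot: [[0.549, -0.836, -0.0], [-0.836, -0.549, -0.0], [-0.0, 0.0, -1.0]]
wrist_force: [-0.4, 0.1, -2.3]
gripper_width: 0.616
gripper_force: 30.0
```

Emit:
step_arm(
  targets="0 0 0.2 0;0 0 0.1 0;0 0 0 0;0 0 0 0;0 0 0 0",
)

```text
time_s: 25.67
tcp_pos: [0.5596, -0.1108, 0.0581]
ee_rot: [[0.549, -0.836, 0.0], [-0.836, -0.549, -0.0], [0.0, -0.0, -1.0]]
wrist_force: [-0.2, -0.1, -1.7]
gripper_width: 0.618
gripper_force: 30.0
```

Emit:
step_arm(
  targets="0 0 0.1 0;0 0 0 0;0 0 0 0;0 0 0 0",
)

```text
time_s: 26.0
tcp_pos: [0.5597, -0.1108, 0.0573]
ee_rot: [[0.549, -0.836, 0.0], [-0.836, -0.549, -0.0], [0.0, -0.0, -1.0]]
wrist_force: [0.0, 0.5, 0.5]
gripper_width: 0.616
gripper_force: 30.0
```

The piston is seated at the expected height with light contact. I'll release and retreat.

Emit:
step_arm(
  targets="0 0 0 0;0 0 0 0;0 0 0 0;0 0 0 0;0 0 0 0;0 0 0 0",
  claw=8.2,
)

```text
time_s: 26.5
tcp_pos: [0.5596, -0.1107, 0.0571]
ee_rot: [[0.549, -0.836, 0.0], [-0.836, -0.549, -0.0], [0.0, -0.0, -1.0]]
wrist_force: [-0.4, 0.5, -0.0]
gripper_width: 0.919
gripper_force: 0.0
```

Emit:
step_arm(
  targets="0 0 -1.5 0;0 0 -3 0;0 0 -3 0;0 0 -3 0;-2 0 -2 0;-3 0 0 0;-3 0 0 0;0 0 0 0;0 0 0 0;0 0 0 0",
)

```text
time_s: 27.33
tcp_pos: [0.5159, -0.0439, 0.1823]
ee_rot: [[0.55, -0.835, 0.001], [-0.835, -0.55, -0.0], [0.0, -0.0, -1.0]]
wrist_force: [-0.4, 0.7, 0.0]
gripper_width: 0.942
gripper_force: 0.0
```

```bash
python3 - <<'E'
from h import *
c=cap('wrist');s=c['s'];print(s['time_s'],s['tcp_pos'],s['wrist_force'])
def circ(p,rad,name):
    u,v=proj(c,p);h=60;y0,x0=max(0,int(v)-h),int(u)-h
    g=cv2.GaussianBlur(cv2.cvtColor(c['frame'],cv2.COLOR_BGR2GRAY),(3,3),0)[y0:int(v)+h,x0:int(u)+h]
    C=cv2.HoughCircles(g,cv2.HOUGH_GRADIENT,1,10,param1=60,param2=12,minRadius=20,maxRadius=50)
    for a,b,r_ in ([] if C is None else C[0][:4]):
        q=onz(c,a+x0,b+y0,p[2]);print(name,q,np.linalg.norm(onz(c,a+x0+r_,b+y0,p[2])-q))
circ(np.array([.5603,-.1108,.09]),.027,'rim')
t=cap('top');k=np.array([t['frame'][150:240,220:320]])[0];cv2.imwrite('pics/end.png',k)
d=cap('scene');g=cv2.cvtColor(d['frame'],cv2.COLOR_BGR2GRAY)
for h in (.125,.11,.09,.07,.055): # handle axis in scene after return
    u,v=proj(d,[.4501,-.2536,h]);i=int(round(u));print(h,round(u,1),i-8,g[int(round(v)),i-8:i+9].tolist())
E
```

```text
27.3333 [ 0.51586167 -0.04387744  0.18228717] [-0.41331587  0.68572395  0.02646779]
rim [ 0.55851457 -0.11203073  0.09      ] 0.024941985323833814
rim [ 0.56607489 -0.09888897  0.09      ] 0.03818831937638222
rim [ 0.56804421 -0.08945789  0.09      ] 0.04002922592029873
rim [ 0.5512011  -0.09939992  0.09      ] 0.038418568166409504
0.125 238.6 231 [230, 230, 228, 216, 173, 151, 161, 164, 159, 148, 169, 226, 226, 190, 75, 31, 28]
0.11 238.8 231 [228, 228, 227, 215, 152, 99, 89, 89, 94, 110, 154, 214, 206, 117, 43, 27, 24]
0.09 239.0 231 [231, 232, 233, 229, 201, 99, 62, 59, 57, 57, 55, 53, 52, 51, 44, 33, 31]
0.07 239.2 231 [232, 231, 211, 128, 57, 47, 50, 52, 52, 61, 66, 52, 50, 49, 48, 50, 50]
0.055 239.4 231 [209, 148, 84, 41, 26, 27, 28, 27, 27, 28, 26, 26, 26, 29, 29, 30, 31]
```

```bash
python3 -c "
from station import r
print(r.finish_job())"
```

```text
the job is handed in; nothing more can be done
None
```

I opened the shutter to its stop with the release held down, put the pin tool back upright in its stand, and stood the silver piston on the pad, about 2 mm off centre. I handed the job in at about 27 s of the 67 s; the hand-in gave no verdict, so I don't know how it was judged.

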